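# Unload the dial scale and zero its peak pointer

## Robot

A 6-joint arm with a two-finger parallel gripper is mounted at the origin on the work surface. World frame = base frame: x ahead of the robot, y to its left, z up, the work surface at z = 0. Lengths are in mm, angles in rad, forces in N, time in s.
With the tool pointing down it reaches from about 325 to 850 mm from the base axis. Payload 15.5 kg.
Tool frame: the origin (TCP) lies at the very end of the fingers, on their centre line; the grasp point (between the pads) lies 19 mm behind it (ctrl.grasp_offset is the distance from the TCP to the grasp point, in mm); z points along the fingers, y is the direction in which the jaws open and shut (so a half turn about z gives the same grasp; the last joint's range is limited). The gripper opens to 91 mm and grips with 3 to 60 N. Pads are 32 mm wide; open, the fingers measure 118 mm over their backs; the gripper's body (76 mm by 178 mm) begins 60 mm behind the grasp point.
Start: joints at [-1.423, 0.494, 1.345, -0, 1.302, -0.096], TCP at [150.871, -606.518, 213.915] pointing down, gripper open.
Joint ranges: [-2.91, 2.91], [-0.82, 2.16], [0.22, 2.67], [-1.22, 4.37], [0.12, 2.79], [-3.08, 3.08]. Speed limits (rad/s): [1.89, 1.89, 2.57, 3.01, 3.01, 3.01].

## Interface

Orientations are given as a 3x3 rotation matrix whose columns are the frame's x, y, z axes.
In Python, from station import ctrl, vision gives the robot as it stands.
- The arm moves only by the shell command python3 -m pendant 'ROWS' [FORCE]. ROWS is JSON, a list of rows, each a list of 7 numbers: the shift along the tool's x, y, z normalised to -1 to 1, where 1 is 400 mm, then the turn, a rotation vector about the tool's x, y, z normalised to -1 to 1, where 1 is pi/2 rad, then the finger opening in mm, from 0 to 91.2. A call has 1 to 10 rows; each row shifts and turns the pose as measured when the row begins, along the tool's axes as they then stand; what a row does not reach is not made up. A row lasts 1/8 s, in which the tool goes at most 62.5 mm and 10.7 degrees, less where a joint would pass 70% of its speed; a pose out of reach is approached as far as the arm can. A call with a number of a shift or a turn outside -1 to 1 is refused whole. A call with a gripper value outside its range is refused whole. The fingers move at their own pace and stop on an object; FORCE is the grip in N (left out, the last holds). Time passes only in rows, so rows that do not move let the fingers close. It gives the time, the measured TCP pose, the force and the opening at its end, in the units of the state.
- ctrl.get_state(): the state, without advancing time (a new reading comes with each control period).
- vision.grab_frame(name): name is "side" or "top"; returns the picture (480x640x3 uint8, blue, green, red); there is no depth.
- vision.calibration(name): a dict with "K" (3x3 intrinsics, pixels), "extrinsics" (4x4, takes a point from world to camera coordinates). Camera axes: x right, y down, z forward; pixel columns grow to the right and rows downward; lengths in mm; the calibration is good to about 2 mm. A picture is of the moment at which its call begins. calibration takes no time and is no camera call.
- ctrl.close_job(): hands the job in, once; it reports no verdict.
The state is a dict: "clock": time; "joint_pos": joint angles; "qd": joint speeds; "joint_torque": joint torques, N m; "tcp_pos": TCP position; "tool_rot": TCP orientation; "force": force on the tool from outside, world axes, zero at the start; "moment": the same for the moment, N m; "grip_width": finger opening in mm.
Only numpy, scipy, OpenCV 4.12 (cv2) and the standard library are available. Lean on these libraries where they do the work, as an engineer would, in place of code of your own. Each camera call takes 0.05 s, during which the arm holds its last target. There are 200 camera calls.

## Task

The crush test is finished and the steel load plate is still on the dial scale. Lift the plate off and lay it gently in the middle of the rubber mat: keep it clearly tilted (10 degrees or more) while you rest one edge on the mat first, then pivot it down flat and let go. Then turn the scale's peak pointer all the way back to its zero stop with the wing knob on the dial, and leave the other things on the bench where they are.

Things in the scene. Friction and masses are not known exactly. Their poses are not given: they have to be found in the camera images.
- scale: platform scale with a grey housing 180 (x) x 320 (y) x 56 mm high on rubber feet, fixed to the bench. Origin on the bench under its middle, z up. Its square load pan stands at its +y end, its round face-up dial at its -y end. Turned up to 0.25 rad either way.
- pan_center (a point): middle of the load pan's top when empty, 85 mm above the bench, 85 mm along the scale's +y; the steel pan is 145 (x) x 135 (y) x 5 mm, has no rim and sinks about 0.8 mm per N (6 mm under the plate)
- dial_center (a point): centre of the top of the clear dial lens, 77.5 mm above the bench, 77 mm along the scale's -y. The dial is 134 mm across; its bezel stands 2 mm above the lens. Zero of the dial (double mark, stop pin) is towards the scale's +x; readings grow clockwise seen from above.
- knob_grip (a point): middle of the black wing of the peak pointer's knob, on the dial's axis, 105 mm above the bench and 27.5 mm above the lens. The wing is 36 mm long, 10 mm thick and 26 mm tall (from 14.5 to 40.5 mm above the lens), on a round hub of 26 mm diameter. Its x axis runs along the wing, towards the tip of the peak pointer, which the knob carries (broad, with a diamond tip; a short white line on top of the wing marks the same side); z up.
- peak_knob (a joint): angle of knob and peak pointer (rad), 0 at the zero stop, growing clockwise seen from above, up to 5.4 (firm stops at both ends); starts between 1.3 and 2.8. Turn it anticlockwise, seen from above, to bring it to the stop. It turns easily (about 0.02 N m) and stays where it is left, but the live pointer of a loaded scale blocks it and carries it back up.
- live_pointer (a joint): angle of the thin black live pointer under the peak pointer (rad), 0 with an empty pan, growing clockwise with the load (0.6 to 0.9 with the plate on the pan); not touched by hand
- plate: steel load plate 130 (x) x 90 (y) x 8 mm, 0.7 to 0.95 kg, with an upright strap handle on top along its x. Origin at the centre of its underside, z up. At the start it lies flat on the scale's pan, its x within 0.3 rad of the scale's x.
- plate_handle (a point): middle of the handle's strap, 46 mm above the plate's underside: strap 100 mm long along the plate's x, 10 mm thick (y), 16 mm tall (38 to 54 mm above the underside), on two posts 10 x 10 mm at x = -45 and +45 mm
- mat: black rubber mat 220 (x) x 260 (y) x 4 mm, fixed to the bench; origin at the centre of its underside, z up
- mat_top (a point): centre of the mat's upper face, 4 mm above the bench; axes as the mat's
- lattice_block: bystander: printed lattice block 59 x 59 x 45 mm, origin at the centre of its underside
- lattice_slab: bystander: printed lattice slab 73 x 73 x 17 mm, origin at the centre of its underside
- wash_bottle: bystander: white squeeze bottle, 64 mm diameter, 155 mm tall with its bent spout, origin at the centre of its underside
Things that resemble listed ones, but are neither listed nor needed, are in the scene too. Leave any blue look-alike of the plate alone.

How it is judged (in metres and radians):
On the way, in this order (a step that is already met when the one before it is completed fails the run):
1. one edge of the tilted plate rests on the mat (tilt over 7 degrees) (contact force between plate and mat above 0.5 N and angle between plate's own z axis and vertical above 0.12 rad and contact force between the fingers and plate above 0.5 N), for 0.1 s.
2. the plate lies flat in the middle of the mat, let go (angle between plate's own z axis and vertical below 0.04 rad and contact force between plate and mat above 2 N and horizontal distance between plate and mat_top below 0.05 m and contact force between the fingers and plate below 0.1 N), for 0.2 s.
3. the peak pointer is back at its zero stop (value of joint peak_knob below 0.08 rad), for 0.2 s.
At the end, for the whole second after the job is handed in: The plate lies flat (within 2 degrees), upright and at rest on the mat, its middle within 50 mm of the mat's middle; the scale is empty with its live pointer at zero; the peak pointer stands within 0.08 rad of its zero stop (value of joint each of peak_knob, live_pointer below 0.08 rad and angle between plate's own z axis and vertical below 0.04 rad and contact force between plate and mat above 2 N and horizontal distance between plate and mat_top below 0.05 m and linear speed of plate below 0.02 m/s); the robot touches nothing.
It fails at once if the plate is dropped, or slammed on the mat (moving at over 0.4 m/s out of the fingers or on touching the mat) (linear speed of plate above 0.4 m/s and (contact force between the fingers and plate below 0.1 N or contact force between plate and mat above 0.5 N)).
It fails at once if the plate is let flop down on the mat (turning at over 2.5 rad/s while still over 3 degrees from flat) (angular speed of plate above 2.5 rad/s and angle between plate's own z axis and vertical above 0.05 rad and contact force between plate and mat above 0.3 N).
It fails at once if a bystander is pushed more than 30 mm from its place (distance of any of lattice_block, lattice_slab, wash_bottle from where it was at the start of the episode above 0.03 m).
It also fails if it takes over 72 s, if anything falls off the work surface, if the arm or the gripper's body presses on something with over 40 N, if the wrist force passes 120 N, or if a joint passes its speed limit or range.

## Working session

There is one attempt and no reset: what is moved stays moved. The work goes in short steps, Python scripts to look and compute and a shell command to move; the robot and the scene stay as the last step left them, time stands still between calls to the robot, and variables do not carry over. Pictures are saved under pics/ and viewed, about 8 in all and at most 12, crops included, and the job is handed in when it is done.

```bash
mkdir -p pics; ls
python3 - <<'E'
from station import ctrl, vision
import cv2,numpy as np
for n in("top","side"):
    cv2.imwrite(f"pics/{n}0.png",vision.grab_frame(n)); c=vision.calibration(n); print(n,np.round(c["K"],1).tolist(),np.round(c["extrinsics"],3).tolist())
s=ctrl.get_state(); print({k:np.round(v,3).tolist() for k,v in s.items()}, ctrl.grasp_offset)
E
```

```text
pics
top [[479.6, 0.0, 326.0], [0.0, 479.6, 241.7], [0.0, 0.0, 1.0]] [[-0.011, -1.0, -0.015, 93.176], [-0.989, 0.013, -0.145, 542.136], [0.145, 0.013, -0.989, 1143.939], [0.0, 0.0, 0.0, 1.0]]
side [[544.2, 0.0, 323.7], [0.0, 544.2, 235.9], [0.0, 0.0, 1.0]] [[0.996, -0.086, -0.007, -520.711], [-0.067, -0.721, -0.69, 160.837], [0.054, 0.688, -0.724, 1118.898], [0.0, 0.0, 0.0, 1.0]]
{'clock': 0.1, 'joint_pos': [-1.422, 0.494, 1.346, -0.0, 1.302, -0.095], 'qd': [-0.0, -0.003, -0.001, -0.0, 0.0, 0.0], 'joint_torque': [-0.0, -88.024, -38.254, 0.071, 0.048, -0.0], 'tcp_pos': [150.818, -606.187, 213.391], 'tool_rot': [[0.97, 0.241, -0.0], [0.241, -0.97, 0.001], [0.0, -0.001, -1.0]], 'force': [-0.293, -0.24, -0.661], 'moment': [-0.018, 0.029, 0.028], 'grip_width': 91.125} 18.8
```

View pics/top0.png

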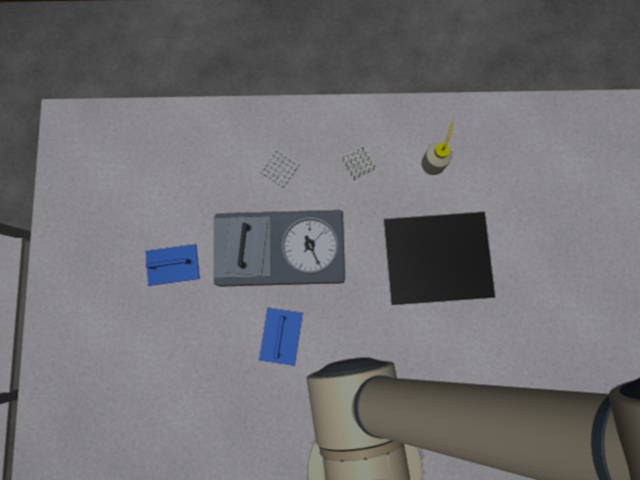

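View pics/side0.png

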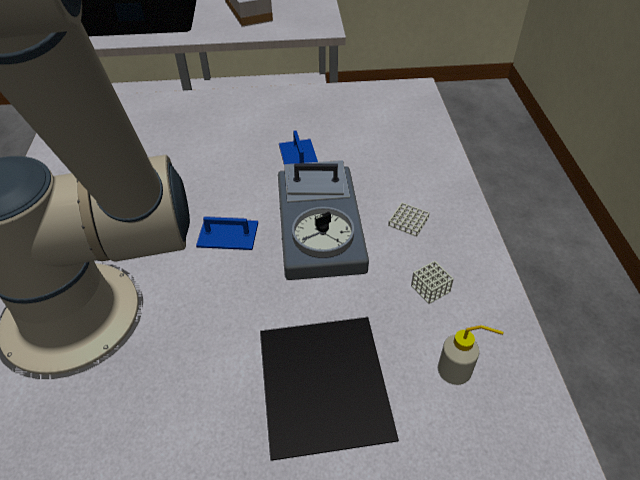

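Top view: the scale is centred around (279,248), the pan and plate are on the left with the handle from (247,225) to (243,265), and the dial is at (310,245). The mat corners are (385,219), (485,212), (495,297) and (392,304). Two blue look-alikes sit at (172,265) and (281,337). I'll zoom in and compute positions.

```bash
cat > h.py <<'E'
from station import ctrl, vision
import cv2,numpy as np
def w(n,uv,z):
    c=vision.calibration(n);K=np.array(c["K"]);E=np.array(c["extrinsics"]);R,t=E[:3,:3],E[:3,3]
    o=-R.T@t;d=R.T@np.linalg.inv(K)@np.array([uv[0],uv[1],1.]);return o+d*(z-o[2])/d[2]
def px(n,p):
    c=vision.calibration(n);K=np.array(c["K"]);E=np.array(c["extrinsics"]);q=K@(E[:3,:3]@np.array(p,float)+E[:3,3]);return q[:2]/q[2]
E
python3 - <<'E'
from h import *
a=cv2.imread("pics/top0.png");b=cv2.imread("pics/side0.png")
A=cv2.resize(a[200:300,205:355],(800,533),interpolation=cv2.INTER_CUBIC);cv2.imwrite("pics/c1.png",A)
B=cv2.resize(b[150:285,270:380],(489,600),interpolation=cv2.INTER_CUBIC);cv2.imwrite("pics/c2.png",B)
print("mat corners");m=np.array([w("top",p,4) for p in((385,219),(485,212),(495,297),(392,304))]);print(m.round(0),m.mean(0).round(0))
print("mat side");m=np.array([w("side",p,4) for p in((261,331),(368,319),(397,440),(272,458))]);print(m.round(0),m.mean(0).round(0))
E
```

```text
mat corners
[[ 605.  -64.    4.]
 [ 620. -320.    4.]
 [ 404. -332.    4.]
 [ 390.  -76.    4.]] [ 505. -198.    4.]
mat side
[[ 391.  -79.    4.]
 [ 607.  -70.    4.]
 [ 621. -321.    4.]
 [ 407. -333.    4.]] [ 506. -201.    4.]
```

View pics/c1.png

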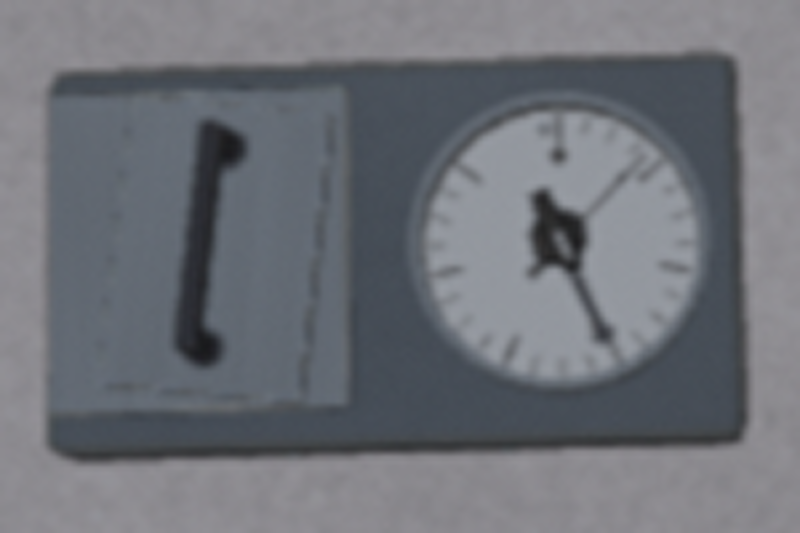

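View pics/c2.png

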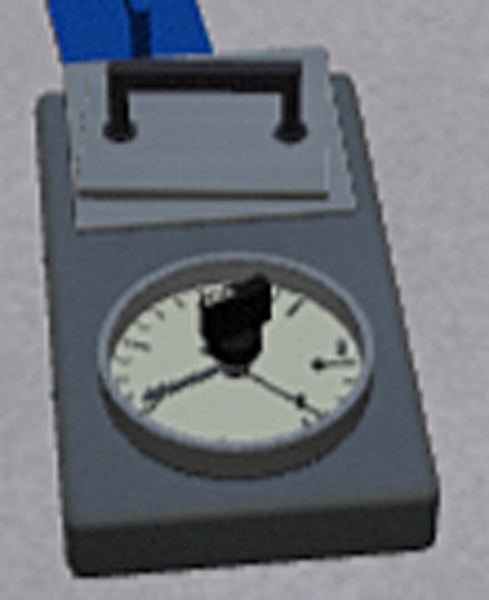

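Run:
```python
from h import *
T=lambda u,v,z:w("top",(205+u/5.333-.4,200+v/5.333-.4),z)
S=lambda u,v,z:w("side",(270+u/4.444-.4,150+v/4.444-.4),z)
def show(n,p,q):
    d=q-p; print(n,p.round(0)[:2],q.round(0)[:2],"mid",((p+q)/2).round(1)[:2],"len",np.linalg.norm(d).round(0),"ang",np.arctan2(d[1],d[0]).round(3))
show("handle top",T(188,347,133),T(210,122,133))
show("handle side",S(107,72,131),S(301,76,131))
show("dial top bezel x",T(565,388,79.5),T(555,90,79.5)); show("dial y",T(710,235,79.5),T(409,240,79.5))
show("dial side",S(98,360,79.5),S(374,357,79.5))
show("scale -y edge",T(745,440,50),T(735,57,50)); show("+y edge",T(50,455,50),T(50,75,50))
show("-x edge",T(745,440,50),T(50,455,50));show("+x edge",T(735,57,50),T(50,75,50))
c=T(560,238,77)
show("peak",c,T(605,337,72)); show("live",c,T(650,158,68)); show("zero",c,T(558,115,68))
show("pan -y edge",T(345,405,79),T(345,88,79))
show("wing side",S(205,295,118),S(268,285,118));show("wing top",T(575,268,118),T(540,192,118))
```

```text
handle top [480. 281.] [577. 273.] mid [528.1 277.1] len 97.0 ang -0.082
handle side [479. 275.] [577. 262.] mid [528.  268.2] len 99.0 ang -0.127
dial top bezel x [465. 124.] [599. 127.] mid [532.  125.5] len 135.0 ang 0.028
dial y [532.  58.] [532. 193.] mid [532.1 125.7] len 135.0 ang 1.575
dial side [465. 120.] [597. 109.] mid [531.  114.4] len 133.0 ang -0.078
scale -y edge [443.  43.] [620.  45.] mid [531.1  44.4] len 177.0 ang 0.01
+y edge [439. 359.] [616. 364.] mid [527.4 361.5] len 176.0 ang 0.023
-x edge [443.  43.] [439. 359.] mid [440.9 201.5] len 316.0 ang 1.581
+x edge [620.  45.] [616. 364.] mid [617.6 204.4] len 318.0 ang 1.584
peak [532. 126.] [488. 106.] mid [510.1 115.7] len 49.0 ang -2.724
live [532. 126.] [570.  85.] mid [550.9 105.2] len 56.0 ang -0.827
zero [532. 126.] [590. 127.] mid [561.1 126.1] len 59.0 ang 0.018
pan -y edge [458. 221.] [602. 222.] mid [530.  221.8] len 143.0 ang 0.007
wing side [517. 120.] [547. 124.] mid [532.3 122.1] len 31.0 ang 0.131
wing top [513. 117.] [547. 132.] mid [530.  124.7] len 37.0 ang 0.421
```

Measurements agree: scale yaw is about 0.01, the dial is at (531,126), the handle middle at (528,~275) with yaw about -0.10, the mat centre at (505,-199) with yaw about 0.055, and the peak at about 2.74 rad. Now approaching the handle.

```bash
cat >> h.py <<'E'
from scipy.spatial.transform import Rotation as Ro
def go(p,yaw,tilt=0.):
    "remaining shift/turn, normalised tool axes; tilt about tool x"
    s=ctrl.get_state();R=np.array(s["tool_rot"]);t=np.array(s["tcp_pos"])
    c,n=np.cos(yaw),np.sin(yaw);G=np.array([[c,n,0],[n,-c,0],[0,0,-1.]])@Ro.from_euler("x",tilt).as_matrix()
    d=R.T@(np.array(p)-t)/400;r=Ro.from_matrix(R.T@G).as_rotvec()/(np.pi/2)
    print("t",s["clock"],"tcp",t.round(1),"shift",d.round(4),"turn",r.round(4),"F",np.round(s["force"],1),"M",np.round(s["moment"],2),"w",round(s["grip_width"],1),"q",np.round(s["joint_pos"],2))
E
python3 -m pendant '[[0.116,-0.0875,0,0,0,0,91],[0.116,-0.0875,0,0,0,0,91],[0.116,-0.0875,0,0,0,0,91],[0.116,-0.0875,0,0,0,0,91],[0.116,-0.0875,0,0,0,0,91],[0.116,-0.0875,0,0,0,0,91],[0.116,-0.0875,0,0,0,0,91],[0.116,-0.0875,0,0,0,0,91],[0.116,-0.0875,0,0,0,0,91]]'
python3 -m pendant '[[0.05,-0.14,0,0,0,0,91],[0.05,-0.14,0,0,0,0,91],[0.05,-0.14,0,0,0,0,91],[0.05,-0.14,0,0,0,0,91],[0.05,-0.14,0,0,0,0,91],[0.05,-0.14,0,0,0,0,91],[0.05,-0.14,0,0,0,0,91],[0,0,0,0,0,0.11,91],[0,0,0,0,0,0.1,91]]'
python3 -c "
from h import *
go((528,274,180),-.1)"
```

```text
clock: 1.23
tcp_pos: [487.3, -190.0, 211.9]
tool_rot: [[0.972, 0.235, -0.001], [0.235, -0.972, 0.002], [-0.0, -0.002, -1.0]]
force: [0.5, -0.5, 0.4]
grip_width: 90.8
clock: 2.35
tcp_pos: [531.8, 242.2, 210.6]
tool_rot: [[0.995, -0.095, -0.002], [-0.095, -0.995, 0.002], [-0.002, -0.002, -1.0]]
force: [-0.6, 0.6, -0.9]
grip_width: 90.7
t 2.35 tcp [531.8 242.2 210.6] shift [-0.0168 -0.0782  0.0767] turn [-0.0011  0.0015  0.003 ] F [-0.6  0.6 -0.9] M [0.01 0.03 0.01] w 90.7 q [0.32 0.44 1.45 0.   1.25 1.99]
```

```bash
python3 -m pendant '[[-0.0084,-0.039,0.038,0,0,0,50],[-0.0084,-0.039,0.038,0,0,0,50],[0,0,0,0,0,0,50]]'
python3 - <<'E'
from h import *
go((528,274,106),-.1)
a=vision.grab_frame("top");b=vision.grab_frame("side")
o=np.hstack([cv2.resize(a[190:310,195:295],(400,480),interpolation=cv2.INTER_CUBIC),cv2.resize(b[90:210,260:360],(400,480),interpolation=cv2.INTER_CUBIC)])
cv2.imwrite("pics/c3.png",o)
E
```

```text
clock: 2.72
tcp_pos: [526.8, 276.2, 176.8]
tool_rot: [[0.996, -0.089, -0.004], [-0.089, -0.996, 0.001], [-0.004, -0.001, -1.0]]
force: [0.2, 0.1, -0.1]
grip_width: 63.9
t 2.725 tcp [526.8 276.2 176.8] shift [0.0042 0.0055 0.1771] turn [-0.0006  0.0028  0.0072] F [ 0.2  0.1 -0.1] M [-0.   -0.   -0.02] w 63.9 q [0.38 0.49 1.47 0.   1.19 2.04]
```

View pics/c3.png

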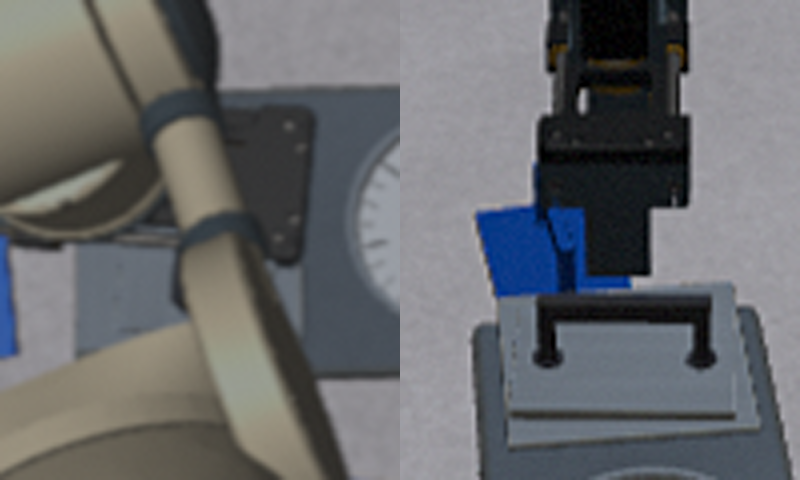

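The gripper is centred over the handle (strap at ~(540–712,300) in the side crop, fingers at ~(585–650,270) above it). Next: descend, then grip.

```bash
python3 -m pendant '[[0.002,0.002,0.05,0,0,0,50],[0.002,0.002,0.05,0,0,0.004,50],[0,0,0.04,0,0,0.004,50],[0,0,0.03,0,0,0,50],[0,0,0.007,0,0,0,50]]'
python3 -c "
from h import *
go((528,274,106),-.1)"
```

```text
clock: 3.45
tcp_pos: [531.1, 272.9, 107.3]
tool_rot: [[0.995, -0.101, 0.002], [-0.101, -0.995, 0.003], [0.001, -0.003, -1.0]]
force: [-0.0, 1.0, -0.1]
grip_width: 50.1
t 3.45 tcp [531.1 272.9 107.3] shift [-0.0079 -0.002   0.0032] turn [-0.0019 -0.0008 -0.001 ] F [-0.   1.  -0.1] M [ 0.01  0.04 -0.04] w 50.1 q [0.37 0.57 1.54 0.   1.03 2.04]
```

```bash
python3 -m pendant '[[-0.005,0,0,0,0,0,20],[0,0,0,0,0,0,8],[0,0,0,0,0,0,0],[0,0,0,0,0,0,0],[0,0,0,0,0,0,0],[0,0,0,0,0,0,0]]' 45
python3 -c "
from h import *
go((528,274,106),-.1)"
```

```text
clock: 4.2
tcp_pos: [529.8, 273.9, 108.9]
tool_rot: [[0.995, -0.101, 0.004], [-0.101, -0.995, 0.004], [0.004, -0.005, -1.0]]
force: [0.3, 0.9, -0.8]
grip_width: 9.8
t 4.2 tcp [529.8 273.9 108.9] shift [-0.0046  0.0004  0.0073] turn [-0.0031 -0.0022 -0.0007] F [ 0.3  0.9 -0.8] M [ 0.09  0.05 -0.06] w 9.8 q [0.38 0.57 1.54 0.   1.03 2.05]
```

Gripped at 9.8 mm, which matches the strap. Lifting about 100 mm.

```bash
python3 -m pendant '[[0,0,-0.02,0,0,0,0],[0,0,-0.05,0,0,0,0],[0,0,-0.07,0,0,0,0],[0,0,-0.07,0,0,0,0],[0,0,-0.05,0,0,0,0],[0,0,0,0,0,0,0]]'
python3 - <<'E'
from h import *
go((505,-199,160),-.05)
b=vision.grab_frame("side")
cv2.imwrite("pics/c4.png",cv2.resize(b[60:300,240:440],(500,600),interpolation=cv2.INTER_CUBIC))
E
```

```text
clock: 4.95
tcp_pos: [526.4, 271.5, 214.5]
tool_rot: [[0.995, -0.101, -0.004], [-0.101, -0.995, -0.0], [-0.004, 0.0, -1.0]]
force: [-0.0, 1.3, -9.0]
grip_width: 9.6
t 4.95 tcp [526.4 271.5 214.5] shift [0.0661 1.1755 0.1364] turn [ 0.0002  0.0026 -0.0326] F [-0.   1.3 -9. ] M [ 0.   -0.03 -0.05] w 9.6 q [0.37 0.45 1.43 0.   1.27 2.05]
```

View pics/c4.png

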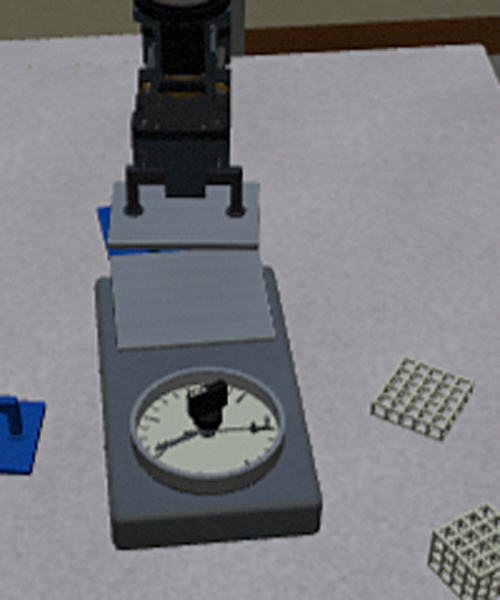

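The plate is clear of the scale (about 9 N on the wrist), level, and the live pointer has gone back to zero. Carrying it to the mat.

```bash
python3 -m pendant '[[0.005,0.06,0,0,0,0,0],[0.006,0.1,0,0,0,0,0],[0.006,0.1,0,0,0,0,0],[0.006,0.1,0,0,0,0,0],[0.006,0.1,0,0,0,0,0],[0.006,0.1,0,0,0,0,0],[0.006,0.1,0,0,0,0,0],[0.006,0.1,0,0,0,0,0],[0.006,0.1,0,0,0,0,0],[0.006,0.1,0,0,0,0,0]]'
python3 -c "
from h import *
go((505,-206,100),-.05,.24)"
```

```text
clock: 6.25
tcp_pos: [502.2, -123.0, 201.3]
tool_rot: [[0.995, -0.097, -0.027], [-0.097, -0.995, -0.001], [-0.027, 0.003, -1.0]]
force: [1.3, -1.0, -8.4]
grip_width: 9.4
t 6.25 tcp [ 502.2 -123.   201.3] shift [0.0339 0.205  0.2531] turn [ 0.1546  0.0134 -0.0317] F [ 1.3 -1.  -8.4] M [ 0.02 -0.13  0.01] w 9.4 q [-0.35  0.37  1.6  -0.01  1.19  1.32]
```

```bash
python3 -m pendant '[[0.01,0.07,0.05,0,0.006,-0.015,0],[0.01,0.07,0.06,0,0.006,-0.015,0],[0.01,0.06,0.06,0.03,0,0,0],[0,0,0.04,0.05,0,0,0],[0,0,0.02,0.05,0,0,0],[0,0,0,0.03,0,0,0],[0,0,0,0,0,0,0]]'
python3 -c "
from h import *
go((505,-206,60),-.05,.24)"
```

```text
clock: 7.12
tcp_pos: [501.5, -205.8, 98.3]
tool_rot: [[0.998, -0.055, -0.004], [-0.052, -0.965, 0.258], [-0.018, -0.257, -0.966]]
force: [0.5, 0.7, -7.5]
grip_width: 9.4
t 7.125 tcp [ 501.5 -205.8   98.3] shift [0.0104 0.0247 0.0923] turn [-0.0129  0.0106 -0.0042] F [ 0.5  0.7 -7.5] M [-0.54  0.   -0.02] w 9.4 q [-0.64  0.59  1.58  0.23  1.14  0.88]
```

```bash
python3 -m pendant '[[0.003,0.008,0.03,0,0.005,0,0],[0.003,0.008,0.03,0,0.005,0,0],[0.003,0.006,0.02,0,0,0,0],[0,0.003,0.012,0,0,0,0],[0,0,0,0,0,0,0]]'
python3 -c "
from h import *
go((505,-206,44),-.05,.24)"
```

```text
clock: 7.75
tcp_pos: [504.3, -204.7, 56.5]
tool_rot: [[0.999, -0.054, 0.011], [-0.055, -0.965, 0.255], [-0.003, -0.255, -0.967]]
force: [0.9, -0.1, -8.8]
grip_width: 9.7
t 7.75 tcp [ 504.3 -204.7   56.5] shift [0.002  0.011  0.0293] turn [-0.0116  0.0013 -0.0034] F [ 0.9 -0.1 -8.8] M [-0.57 -0.01 -0.03] w 9.7 q [-0.63  0.64  1.62  0.25  1.04  0.85]
```

```bash
python3 -m pendant '[[0,0.004,0.012,0,0,0,0],[0,0.003,0.01,0,0,0,0],[0,0,0,0,0,0,0]]'
python3 -m pendant '[[0,0.0015,0.006,0,0,0,0],[0,0,0,0,0,0,0]]'
python3 -c "
from h import *
go((505,-206,42),-.05,.24)"
```

```text
clock: 8.12
tcp_pos: [504.7, -205.4, 47.1]
tool_rot: [[0.999, -0.053, 0.012], [-0.055, -0.966, 0.254], [-0.002, -0.255, -0.967]]
force: [-0.3, -0.1, -8.8]
grip_width: 9.5
clock: 8.38
tcp_pos: [504.8, -205.5, 44.7]
tool_rot: [[0.999, -0.053, 0.012], [-0.055, -0.966, 0.254], [-0.002, -0.254, -0.967]]
force: [-1.1, -0.3, -8.6]
grip_width: 9.8
t 8.375 tcp [ 504.8 -205.5   44.7] shift [0.0006 0.0028 0.0062] turn [-0.011   0.0005 -0.0032] F [-1.1 -0.3 -8.6] M [-0.55  0.02 -0.  ] w 9.8 q [-0.64  0.66  1.63  0.25  1.01  0.84]
```

```bash
python3 -m pendant '[[0,0.0015,0.005,0,0,0,0],[0,0,0,0,0,0,0]]'
python3 -m pendant '[[0,0.001,0.005,0,0,0,0],[0,0,0,0,0,0,0]]'
```

```text
clock: 8.62
tcp_pos: [505.0, -205.0, 43.8]
tool_rot: [[0.999, -0.053, 0.013], [-0.055, -0.965, 0.255], [-0.001, -0.255, -0.967]]
force: [-1.0, -2.6, -4.1]
grip_width: 9.7
clock: 8.88
tcp_pos: [505.2, -204.2, 43.3]
tool_rot: [[0.999, -0.053, 0.014], [-0.055, -0.965, 0.256], [-0.0, -0.256, -0.967]]
force: [-2.3, -3.9, -2.8]
grip_width: 10.0
```

The edge is resting on the mat: about 6 N of load transferred, tilt 0.257 rad (14.7°). Pivoting down about that edge.

```bash
python3 -m pendant '[[0,0,0,0,0,0,0],[0,-0.0027,0.0042,-0.0236,0,0,0],[0,-0.0027,0.0042,-0.0236,0,0,0],[0,-0.0027,0.0042,-0.0236,0,0,0],[0,0,0,0,0,0,0]]'
python3 -c "
from h import *
go((505,-199,33.3),-.05)"
```

```text
clock: 9.5
tcp_pos: [505.4, -199.6, 39.0]
tool_rot: [[0.998, -0.054, 0.008], [-0.055, -0.988, 0.142], [0.0, -0.142, -0.99]]
force: [-1.8, -0.0, -1.5]
grip_width: 9.6
t 9.5 tcp [ 505.4 -199.6   39. ] shift [-0.0012  0.0006  0.0144] turn [-0.0907 -0.0004 -0.0032] F [-1.8 -0.  -1.5] M [-0.33  0.38  0.04] w 9.6 q [-0.57  0.64  1.68  0.16  0.9   0.95]
```

```bash
python3 -m pendant '[[0,-0.0027,0.0042,-0.0236,0,0,0],[0,-0.0027,0.0042,-0.0236,0,0,0],[0,-0.0025,0.004,-0.022,0,0,0],[0,0,0,0,0,0,0]]'
python3 -c "
from h import *
go((505,-199,33.3),-.05)"
```

```text
clock: 10.0
tcp_pos: [505.7, -195.6, 34.4]
tool_rot: [[0.998, -0.055, 0.002], [-0.056, -0.998, 0.034], [0.0, -0.034, -0.999]]
force: [-1.8, 0.8, 1.0]
grip_width: 9.6
t 10.0 tcp [ 505.7 -195.6   34.4] shift [-0.0014  0.0086  0.0024] turn [-0.0215 -0.0002 -0.0035] F [-1.8  0.8  1. ] M [-0.06  0.18 -0.08] w 9.6 q [-0.5   0.63  1.72  0.04  0.81  1.1 ]
```

```bash
python3 -m pendant '[[0,-0.0024,0.003,-0.0215,0,0,0],[0,0,0,0,0,0,0]]'
python3 -c "
from h import *
go((505,-199,33.3),-.05)"
```

```text
clock: 10.25
tcp_pos: [505.8, -195.4, 33.7]
tool_rot: [[0.998, -0.056, 0.0], [-0.056, -0.998, 0.001], [0.0, -0.001, -1.0]]
force: [0.3, 0.7, -7.9]
grip_width: 9.6
t 10.25 tcp [ 505.8 -195.4   33.7] shift [-0.0016  0.009   0.001 ] turn [-0.0005 -0.0001 -0.0038] F [ 0.3  0.7 -7.9] M [ 0.2  -0.08  0.03] w 9.6 q [-0.48  0.62  1.73  0.    0.79  1.15]
```

The hand is carrying most of the plate again, so it's hovering by a fraction of a millimetre. Easing down.

```bash
python3 -m pendant '[[0,0,0.0025,0,0,0,0],[0,0,0,0,0,0,0]]'; python3 -m pendant '[[0,0,0.0025,0,0,0,0],[0,0,0,0,0,0,0]]'
```

```text
clock: 10.5
tcp_pos: [505.8, -195.5, 33.7]
tool_rot: [[0.998, -0.057, 0.001], [-0.057, -0.998, 0.004], [0.0, -0.004, -1.0]]
force: [-0.0, -0.3, -8.0]
grip_width: 9.7
clock: 10.75
tcp_pos: [505.9, -195.6, 33.7]
tool_rot: [[0.998, -0.058, 0.001], [-0.058, -0.998, 0.006], [0.001, -0.006, -1.0]]
force: [0.1, 0.8, -6.0]
grip_width: 9.4
```

```bash
python3 -m pendant '[[0,0,0.005,-0.002,0,0,0],[0,0,0,0,0,0,0]]'; python3 -c "
from h import *
go((505,-199,33.3),-.05)"
```

```text
clock: 11.0
tcp_pos: [506.0, -195.7, 33.7]
tool_rot: [[0.998, -0.058, 0.002], [-0.058, -0.998, 0.004], [0.002, -0.004, -1.0]]
force: [-0.4, -0.3, -8.9]
grip_width: 10.0
t 11.0 tcp [ 506.  -195.7   33.7] shift [-0.002   0.0083  0.0011] turn [-0.0023 -0.0012 -0.0053] F [-0.4 -0.3 -8.9] M [ 0.03 -0.01  0.01] w 10.0 q [-0.48  0.62  1.73  0.01  0.79  1.14]
```

```bash
python3 -m pendant '[[0,0,0.008,-0.002,0,0,0]]'; python3 -m pendant '[[0,0,0.008,0,0,0,0]]'
```

```text
clock: 11.12
tcp_pos: [506.6, -195.9, 32.5]
tool_rot: [[0.998, -0.059, 0.004], [-0.059, -0.998, 0.0], [0.004, -0.001, -1.0]]
force: [-11.2, 12.4, 68.8]
grip_width: 9.9
clock: 11.25
tcp_pos: [507.1, -195.9, 31.7]
tool_rot: [[0.998, -0.059, 0.006], [-0.059, -0.998, 0.0], [0.006, -0.0, -1.0]]
force: [-15.0, 11.4, 68.4]
grip_width: 9.7
```

Firm contact, with 69 N pressing down. I'll relax that before opening.

```bash
python3 -m pendant '[[0,0,-0.002,0,0,0,0]]'; python3 -m pendant '[[0,0,0,0,0,0,0]]'
```

```text
clock: 11.38
tcp_pos: [507.1, -196.0, 32.7]
tool_rot: [[0.998, -0.059, 0.006], [-0.059, -0.998, 0.0], [0.006, -0.001, -1.0]]
force: [0.4, -0.0, -8.8]
grip_width: 9.3
clock: 11.5
tcp_pos: [507.1, -196.1, 32.4]
tool_rot: [[0.998, -0.059, 0.006], [-0.059, -0.998, 0.001], [0.006, -0.001, -1.0]]
force: [0.1, 0.2, -8.2]
grip_width: 9.5
```

```bash
python3 -m pendant '[[0,0,0.004,0,0,0,9],[0,0,0,0,0,0,16],[0,0,0,0,0,0,30],[0,0,0,0,0,0,40],[0,0,0,0,0,0,40]]' 5
python3 - <<'E'
from h import *
go((506,-199,200),-.05)
b=vision.grab_frame("side")
cv2.imwrite("pics/c5.png",cv2.resize(b[240:480,220:440],(550,600),interpolation=cv2.INTER_CUBIC))
E
```

```text
clock: 12.12
tcp_pos: [507.7, -196.6, 30.1]
tool_rot: [[0.998, -0.06, 0.006], [-0.06, -0.998, 0.001], [0.006, -0.001, -1.0]]
force: [-0.6, 0.7, 0.3]
grip_width: 39.5
t 12.125 tcp [ 507.7 -196.6   30.1] shift [-0.0013  0.0058 -0.4247] turn [-0.0008 -0.0039 -0.0063] F [-0.6  0.7  0.3] M [ 0.06 -0.01  0.01] w 39.5 q [-0.48  0.63  1.73  0.01  0.78  1.15]
```

View pics/c5.png

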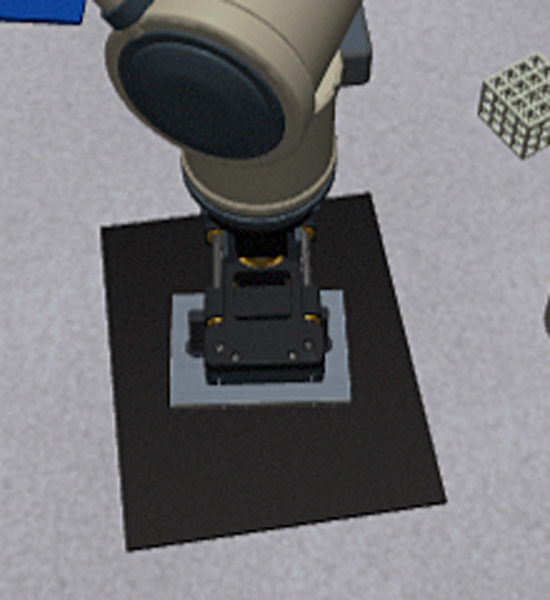

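The plate lies flat near the middle of the mat with the fingers open around the handle. Retreating straight up, then over to the dial.

```bash
python3 -m pendant '[[0,0,-0.03,0,0,0,45],[0,0,-0.08,0,0,0,45],[0,0,-0.12,0,0,0,45],[0,0,-0.12,0,0,0,45],[0,0,-0.08,0,0,0,45]]' 5
python3 -m pendant '[[0.01,-0.14,0,0,0,0,45],[0.01,-0.14,0,0,0,0,45],[0.01,-0.14,0,0,0,0,45],[0.01,-0.14,0,0,0,0,45],[0.01,-0.14,0,0,0,-0.1,45],[0,0,0,0,0,-0.1,45],[0,0,0,0,0,-0.1,45],[0,0,0,0,0,0,45]]'
python3 - <<'E'
from h import *
go((531,126,160),.417)
a=vision.grab_frame("top");b=vision.grab_frame("side")
o=np.hstack([cv2.resize(a[200:300,385:500],(460,400),interpolation=cv2.INTER_CUBIC),cv2.resize(b[190:270,280:365],(425,400),interpolation=cv2.INTER_CUBIC)])
cv2.imwrite("pics/c6.png",cv2.resize(o,(800,360)))
E
```

```text
clock: 12.8
tcp_pos: [505.3, -196.1, 208.5]
tool_rot: [[0.998, -0.06, 0.003], [-0.06, -0.998, 0.002], [0.003, -0.003, -1.0]]
force: [0.4, -0.1, -0.9]
grip_width: 44.6
clock: 13.8
tcp_pos: [544.5, 90.7, 219.7]
tool_rot: [[0.912, 0.411, 0.017], [0.411, -0.912, -0.0], [0.015, 0.007, -1.0]]
force: [0.7, 0.3, 0.3]
grip_width: 45.2
t 13.8 tcp [544.5  90.7 219.7] shift [ 0.0033 -0.0955  0.1487] turn [ 0.0046 -0.0095  0.004 ] F [0.7 0.3 0.3] M [-0.01  0.02  0.  ] w 45.2 q [ 0.06  0.38  1.53 -0.    1.22  1.21]
```

View pics/c6.png

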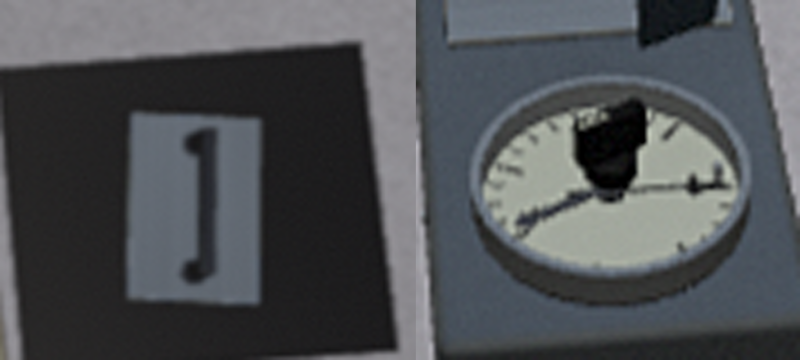

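The plate is flat and centred on the mat, and the live pointer is at zero. The wing and peak pointer haven't moved (tip at ~(525,222) in the right crop).

```bash
python3 -m pendant '[[0.002,-0.05,0.05,0.004,-0.009,0.004,45],[0.001,-0.045,0.05,0,0,0,45],[0,0,0.04,0,0,0,45],[0,0,0,0,0,0,45]]'
python3 -c "
from h import *
go((531,126,96),.417)"
```

```text
clock: 14.4
tcp_pos: [530.9, 125.1, 163.3]
tool_rot: [[0.922, 0.386, 0.002], [0.386, -0.922, -0.001], [0.002, 0.001, -1.0]]
force: [-0.3, 0.5, 0.6]
grip_width: 45.0
t 14.4 tcp [530.9 125.1 163.3] shift [ 0.0008 -0.0022  0.1684] turn [ 0.0009 -0.0012 -0.0129] F [-0.3  0.5  0.6] M [ 0.01  0.01 -0.01] w 45.0 q [ 0.12  0.44  1.61 -0.    1.09  1.3 ]
```

```bash
python3 -m pendant '[[0,-0.001,0.06,0,0,-0.006,45],[0,-0.001,0.055,0,0,-0.005,45],[0,0,0.035,0,0,0,45],[0,0,0.016,0,0,0,45],[0,0,0,0,0,0,45]]'
python3 -c "
from h import *
go((531,126,96),.417)"
```

```text
clock: 15.02
tcp_pos: [533.5, 124.7, 98.8]
tool_rot: [[0.919, 0.394, 0.007], [0.394, -0.919, -0.0], [0.007, 0.003, -1.0]]
force: [-0.4, -0.5, -0.6]
grip_width: 45.1
t 15.025 tcp [533.5 124.7  98.8] shift [-0.0046 -0.0055  0.0071] turn [ 0.0019 -0.0043 -0.0076] F [-0.4 -0.5 -0.6] M [ 0.02 -0.05 -0.01] w 45.1 q [ 0.12  0.53  1.67 -0.    0.94  1.29]
```

```bash
python3 -m pendant '[[-0.006,-0.005,0.007,0,-0.004,-0.008,45],[0,0,0,0,0,0,25],[0,0,0,0,0,0,8],[0,0,0,0,0,0,5],[0,0,0,0,0,0,5],[0,0,0,0,0,0,5]]' 10
python3 -c "
from h import *
go((531,126,96),.417)"
```

```text
clock: 15.78
tcp_pos: [531.9, 124.4, 97.5]
tool_rot: [[0.914, 0.407, 0.005], [0.407, -0.914, -0.005], [0.002, 0.006, -1.0]]
force: [1.1, -0.5, -2.8]
grip_width: 10.0
t 15.775 tcp [531.9 124.4  97.5] shift [-0.0003 -0.0045  0.0037] turn [ 0.0039 -0.0015  0.0011] F [ 1.1 -0.5 -2.8] M [-0.   -0.04 -0.03] w 10.0 q [ 0.12  0.53  1.67 -0.01  0.94  1.28]
```

Gripped on the wing at 10.0 mm. Turning anticlockwise.

```bash
python3 -m pendant '[[0,0,0,0,0,-0.08,5],[0,0,0,0,0,-0.09,5],[0,0,0,0,0,-0.09,5],[0,0,0,0,0,-0.09,5],[0,0,0,0,0,-0.09,5],[0,0,0,0,0,-0.09,5],[0,0,0,0,0,-0.09,5]]'
python3 -c "
from h import *
go((531,126,96),3.157)"
```

```text
clock: 16.65
tcp_pos: [531.7, 124.6, 97.5]
tool_rot: [[0.148, 0.989, 0.004], [0.989, -0.148, -0.004], [-0.003, 0.005, -1.0]]
force: [0.0, -1.0, -0.9]
grip_width: 9.9
t 16.65 tcp [531.7 124.6  97.5] shift [ 0.0033 -0.0022  0.0037] turn [ 3.0000e-04  4.1000e-03 -1.1046e+00] F [ 0.  -1.  -0.9] M [ 0.04 -0.03  0.  ] w 9.9 q [ 0.12  0.53  1.67 -0.01  0.94  0.28]
```

Smooth, with no side load. About 1.74 rad remains.

```bash
python3 -m pendant '[[0,0,0,0,0,-0.09,5],[0,0,0,0,0,-0.1,5],[0,0,0,0,0,-0.1,5],[0,0,0,0,0,-0.1,5],[0,0,0,0,0,-0.1,5],[0,0,0,0,0,-0.1,5],[0,0,0,0,0,-0.1,5],[0,0,0,0,0,-0.1,5],[0,0,0,0,0,-0.1,5],[0,0,0,0,0,-0.08,5]]'
python3 -c "
from h import *
go((531,126,96),3.157)"
```

```text
clock: 17.9
tcp_pos: [531.4, 124.3, 97.5]
tool_rot: [[-0.99, 0.144, 0.003], [0.144, 0.99, -0.004], [-0.004, -0.003, -1.0]]
force: [0.5, -1.2, -0.7]
grip_width: 10.1
t 17.9 tcp [531.4 124.3  97.5] shift [0.0015 0.004  0.0038] turn [-0.0023  0.0022 -0.102 ] F [ 0.5 -1.2 -0.7] M [ 0.04 -0.12 -0.07] w 10.1 q [ 0.12  0.53  1.67 -0.01  0.94 -1.3 ]
```

```bash
for i in 1; do python3 -m pendant '[[0,0,0,0,0,-0.05,5],[0,0,0,0,0,-0.04,5]]'; done
python3 -c "
from h import *
go((531,126,96),3.157)"; python3 -m pendant '[[0,0,0,0,0,-0.03,5],[0,0,0,0,0,-0.03,5]]'
python3 -c "
from h import *
go((531,126,96),3.157)"
```

```text
clock: 18.15
tcp_pos: [531.4, 124.3, 97.5]
tool_rot: [[-1.0, -0.002, 0.003], [-0.002, 1.0, -0.004], [-0.003, -0.004, -1.0]]
force: [1.2, -1.1, -0.7]
grip_width: 9.8
t 18.15 tcp [531.4 124.3  97.5] shift [0.0009 0.0043 0.0037] turn [-0.0024  0.0019 -0.0083] F [ 1.2 -1.1 -0.7] M [ 0.06 -0.11 -0.05] w 9.8 q [ 0.12  0.53  1.67 -0.01  0.94 -1.45]
clock: 18.4
tcp_pos: [531.2, 124.2, 97.4]
tool_rot: [[-0.995, -0.099, 0.003], [-0.099, 0.995, -0.004], [-0.002, -0.004, -1.0]]
force: [-0.4, -0.6, -0.5]
grip_width: 12.2
t 18.4 tcp [531.2 124.2  97.4] shift [0.0001 0.0044 0.0036] turn [-0.0024  0.0016  0.0535] F [-0.4 -0.6 -0.5] M [ 0.02  0.02 -0.4 ] w 12.2 q [ 0.12  0.53  1.67 -0.    0.94 -1.54]
```

At the stop: a moment of -0.4 N m, and the jaws are being wedged open to 12.2 mm. Opening and checking.

```bash
python3 -m pendant '[[0,0,0,0,0,0,20],[0,0,0,0,0,0,45],[0,0,0,0,0,0,45],[0,0,0,0,0,0,45],[0,0,-0.06,0,0,0,45],[0,0,-0.12,0,0,0,45],[0,0,-0.12,0,0,0,45],[0,0,0,0,0,0,45]]'
python3 -m pendant '[[0,-0.14,0,0,0,0,45],[0,-0.14,0,0,0,0,45],[0,0,0,0,0,0,45]]'
python3 - <<'E'
from h import *
a=vision.grab_frame("top");b=vision.grab_frame("side")
o=np.hstack([cv2.resize(b[185:275,270:370],(444,400),interpolation=cv2.INTER_CUBIC),cv2.resize(a[200:300,275:365],(360,400),interpolation=cv2.INTER_CUBIC)])
cv2.imwrite("pics/c7.png",cv2.resize(o,(800,400)));cv2.imwrite("pics/top7.png",a);cv2.imwrite("pics/side7.png",b)
E
```

```text
clock: 19.4
tcp_pos: [530.7, 124.8, 220.7]
tool_rot: [[-0.995, -0.096, 0.002], [-0.096, 0.995, -0.004], [-0.001, -0.004, -1.0]]
force: [0.3, 0.3, -0.3]
grip_width: 45.0
clock: 19.77
tcp_pos: [541.4, 11.1, 219.7]
tool_rot: [[-0.995, -0.098, 0.001], [-0.098, 0.995, -0.004], [-0.001, -0.004, -1.0]]
force: [1.3, 0.2, 0.3]
grip_width: 44.8
```

View pics/c7.png

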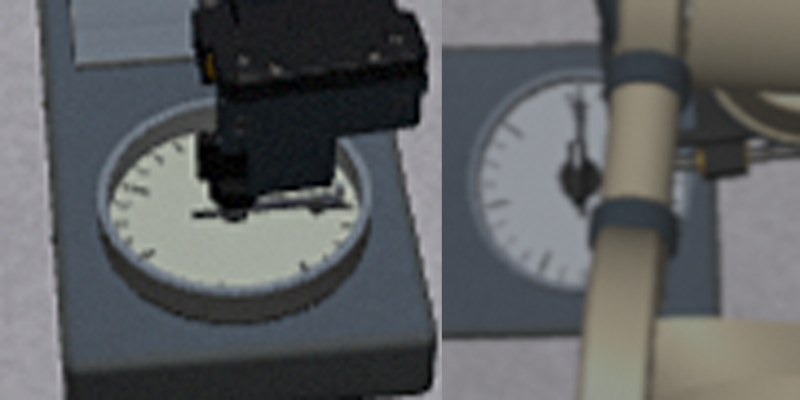

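View pics/side7.png

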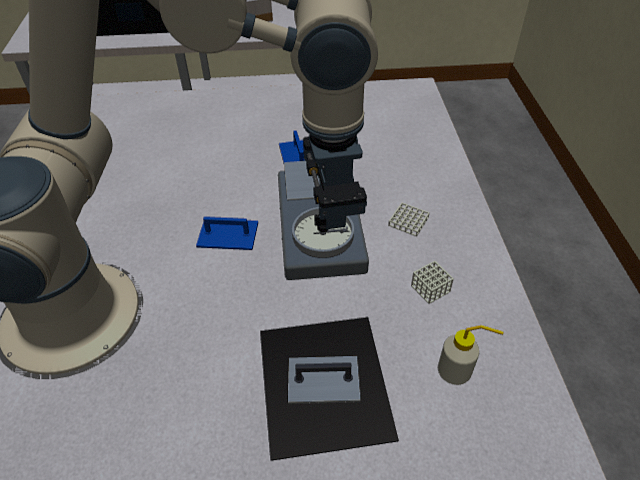

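Plate, blue look-alikes and bystanders are all in place, and the peak pointer is at the double zero mark. I'll move clear of the dial for one precise angle check.

```bash
python3 -m pendant '[[0,-0.14,-0.03,0,0,0,45],[0,-0.14,-0.03,0,0,0,45],[0,-0.14,0,0,0,0,45],[0,-0.14,0,0,0,0,45],[0,-0.14,0,0,0,0,45],[0,0,0,0,0,0,45]]'
python3 - <<'E'
from h import *
a=vision.grab_frame("top");b=vision.grab_frame("side")
o=np.hstack([cv2.resize(b[200:260,285:365],(533,400),interpolation=cv2.INTER_CUBIC),cv2.resize(a[215:275,280:340],(400,400),interpolation=cv2.INTER_CUBIC)])
cv2.imwrite("pics/c8.png",cv2.resize(o,(800,343)))
E
```

```text
clock: 20.62
tcp_pos: [571.8, -264.5, 241.7]
tool_rot: [[-0.994, -0.11, -0.002], [-0.11, 0.994, 0.0], [0.002, 0.0, -1.0]]
force: [0.4, 0.5, 0.3]
grip_width: 44.9
```

View pics/c8.png

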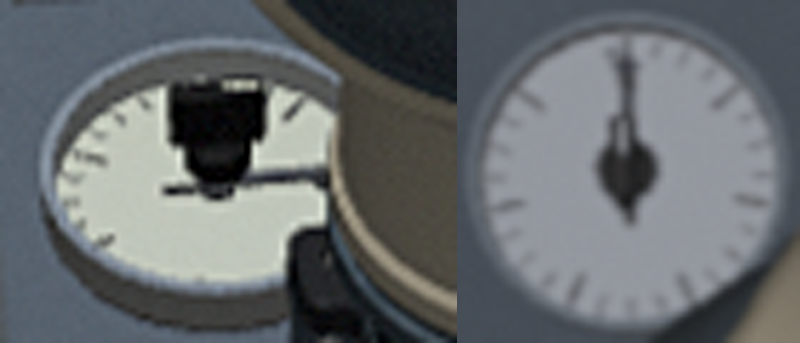

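Peak pointer tip at (626,62) against the dial centre at (630,170): about 0 rad from the zero mark, within ±0.04. It sits over the live pointer at zero. Handing in.

```bash
python3 -c "
from h import *
go((531,126,96),3.157)
print(ctrl.close_job())"
```

```text
t 20.725 tcp [ 571.5 -261.3  241.9] shift [-0.0091  0.9729  0.3662] turn [ 0.0009 -0.0016  0.0618] F [-0.6  0.4 -0.8] M [ 0.15 -0.09  0.03] w 44.9 q [-0.52  0.48  1.3  -0.    1.37 -2.21]
the job is handed in; nothing more can be done
None
```

I moved the plate to the mat and turned the peak pointer back to its zero stop. The job was handed in at about 20.7 s, and no verdict was reported.

- **Plate:** I lifted it off the scale and rested one edge on the mat at a tilt of about 14.7°, with about 6 N on the mat. Then I pivoted it down flat and let go.
- **Peak pointer:** I gripped the knob's wing and turned it about 2.75 rad anticlockwise, until the stop pushed back at about 0.4 N m.

**Last checks**
- The pictures show the plate flat in the middle of the mat. At release the hand was within about 4 mm of the mat's centre.
- The pan is empty and the live pointer is at zero.
- The peak pointer is on the zero mark, to within about 0.04 rad by eye.
- The bystanders and the blue look-alikes are where they were.
- The gripper is clear of everything, with no contact force.

**What went less than smoothly**
- After the pivot, the plate hovered a fraction of a millimetre above the mat. Small downward moves did nothing, and larger ones briefly pressed with about 69 N (the wrist limit is 120 N). I eased that off before letting go.
- My first side-view estimates of the handle and dial positions were about 10 mm off the top-view ones. I mostly went by the top view, and both grasps then went on cleanly.

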